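# Put the science kit back in its colour-coded holders

## Task

Put the science kit away: stand the beaker, the bottle, the vial and the tube upright in the holder of the matching colour, each fully down on its holder's floor, the tube down through both plates of the rack. Set them down rather than dropping them, and leave the pipette pump and the tape roll where they lie.

Things in the scene. Friction and masses are not known exactly. Their poses are not given: they have to be found in the camera images.
- beaker: Empty clear beaker, open at the top, straight sides 60 mm in diameter, 75 mm high, wall 3 mm, with a green rim and a thin green line round it; about 90 g. Loose, stands upright on the tray's foam, 6 mm above the table, at the start. Origin: centre of its underside, z up along its axis; round, so its yaw does not matter. It may be gripped across its sides.
- bottle: Squat white bottle with a blue cap: body 44 mm in diameter up to 58 mm high, then a shoulder to the cap, 28 mm in diameter, from 64 mm up to its top at 82 mm; about 110 g. Loose, stands upright on the tray's foam, 6 mm above the table, at the start. Origin: centre of its underside, z up along its axis; round, so its yaw does not matter. It may be gripped across its sides.
- vial: Small clear vial with a yellow cap: 30 mm in diameter, 70 mm high, the cap being the top 18 mm (31 mm in diameter); about 50 g. Loose, stands upright on the tray's foam, 6 mm above the table, at the start. Origin: centre of its underside, z up along its axis; round, so its yaw does not matter. It may be gripped across its sides.
- tube: Slim clear flat-bottomed tube with a red stopper as its top 18 mm: 20 mm in diameter all the way, 120 mm high; about 60 g; easily knocked over. Loose, stands upright on the tray's foam, 6 mm above the table, at the start. Origin: centre of its underside, z up along its axis; round, so its yaw does not matter. It may be gripped across its sides.
- green_holder: Fixed dark grey foam block, 96 x 96 mm, 25 mm high, with one round recess in the middle of its top, open upward: 70 mm in diameter, 15 mm deep, its floor (10 mm above the underside) and mouth coloured green. For the beaker. Origin: centre of the underside, z up; it stands on the tray's foam, 6 mm above the table.
- blue_holder: Fixed dark grey foam block, 96 x 96 mm, 25 mm high, with one round recess in the middle of its top, open upward: 54 mm in diameter, 15 mm deep, its floor (10 mm above the underside) and mouth coloured blue. For the bottle. Origin: centre of the underside, z up; it stands on the tray's foam, 6 mm above the table.
- yellow_holder: Fixed dark grey foam block, 96 x 96 mm, 25 mm high, with one round recess in the middle of its top, open upward: 40 mm in diameter, 15 mm deep, its floor (10 mm above the underside) and mouth coloured yellow. For the vial. Origin: centre of the underside, z up; it stands on the tray's foam, 6 mm above the table.
- red_rack: Fixed white tube rack, 70 x 70 mm, 70 mm high, for the tube: a solid base 8 mm thick and two level 8 mm plates above it, tops 32 and 70 mm above the underside, each with a 28 mm hole on the rack's middle axis; the upper hole has a red rim. The tube stands on the base, through both holes. Origin: centre of the underside, z up, 6 mm above the table.
- pipette_pump: Bystander: red and white pipette pump lying flat, about 155 mm long, 22 mm wide and high; loose. Origin: underside, near its middle; x along it. Leave it where it is.
- tape_roll: Bystander: pink ring of tape lying flat, 76 mm outer and 62 mm inner diameter, 19 mm high; loose. Origin: centre of its underside. Leave it where it is.
There are look-alikes about, which are no part of the job. Leave any black or turquoise look-alike of the vial alone.

How it is judged:
At the end, for the whole second after the job is handed in: Beaker in the green, bottle in the blue and vial in the yellow holder, tube through both plates of the red rack: each within 9 mm of its holder's middle axis, on its holder's floor (within 4 mm), upright within 0.1 rad, released and at rest (horizontal distance between beaker and green_holder below 0.009 m and z of beaker in the frame of green_holder between 0.007 and 0.014 m and angle between each of beaker, bottle, vial, tube's own z axis and vertical below 0.1 rad and linear speed of each of beaker, bottle, vial, tube below 0.02 m/s and angular speed of each of beaker, bottle, vial, tube below 0.2 rad/s and horizontal distance between bottle and blue_holder below 0.009 m and z of bottle in the frame of blue_holder between 0.007 and 0.014 m and horizontal distance between vial and yellow_holder below 0.009 m and z of vial in the frame of yellow_holder between 0.007 and 0.014 m and horizontal distance between tube and red_rack below 0.009 m and z of tube in the frame of red_rack between 0.005 and 0.012 m); the robot touches nothing.
It fails at once if a thing is dropped into its holder from a height (moves faster than 0.7 m/s low over it) ((horizontal distance between beaker and green_holder below 0.03 m and z of beaker in the frame of green_holder below 0.08 m and linear speed of beaker above 0.7 m/s) or (horizontal distance between bottle and blue_holder below 0.03 m and z of bottle in the frame of blue_holder below 0.08 m and linear speed of bottle above 0.7 m/s) or (horizontal distance between vial and yellow_holder below 0.03 m and z of vial in the frame of yellow_holder below 0.08 m and linear speed of vial above 0.7 m/s) or (horizontal distance between tube and red_rack below 0.03 m and z of tube in the frame of red_rack below 0.08 m and linear speed of tube above 0.7 m/s)).
It fails at once if the pipette pump is pushed more than 3 cm from its place (distance of pipette_pump from where it was at the start of the episode above 0.03 m).
It fails at once if the tape roll is pushed more than 3 cm from its place (distance of tape_roll from where it was at the start of the episode above 0.03 m).
It also fails if it takes over 120 s, if anything falls off the work surface, if the arm or the gripper's body presses on something with over 40 N, if the wrist force passes 120 N, or if a joint passes its speed limit or range.

## Robot

A 6-joint arm with a two-finger parallel gripper is mounted at the origin on the work surface. World frame = base frame: x ahead of the robot, y to its left, z up, the work surface at z = 0. Lengths are in m, angles in rad, forces in N, time in s.
With the tool pointing down it reaches from about 0.425 to 0.95 m from the base axis. Payload 3.5 kg.
Tool frame: the origin (TCP) lies on the centre line of the jaws, within the pads' length; the fingertips stand 14 mm ahead of it and the grasp point (between the pads) lies 5 mm behind it (tips_ahead is the distance from the TCP to the fingertips, in m); y points along the fingers, z is the direction in which the jaws open and shut, and the axes are right-handed (so a half turn about y gives the same grasp; the last joint's range is limited). The gripper opens to 85 mm and grips with 20 to 120 N. Pads are 22 mm wide; open, the fingers measure 114 mm over their backs; the gripper's body (76 mm by 85 mm) begins 54 mm behind the grasp point. The pads swing forward as they close: fully open they stand 13 mm farther back than shut.
Start: joints at [-0.15, 0.286, 1.577, -0, 1.279, -0.15], TCP at [0.675, 0, 0.245] pointing down, gripper open.
Joint ranges: [-2.77, 2.77], [-0.9, 2.22], [0.21, 2.48], [-1.53, 4.67], [0.24, 2.81], [-2.84, 2.84]. Speed limits (rad/s): [2.79, 2.79, 3.14, 3.14, 3.14, 3.14].

## Interface

Orientations are given as a unit quaternion [x, y, z, w].
In Python, from plant import get_state, read_camera, sign_off, tips_ahead gives the robot as it stands.
- The arm moves only by the tool send_rows, never from a script. Its argument "plan" is a list of rows, each a list of 2 entries, a list of its own where there are three numbers: the shift along the tool's x, y, z in units of 12 cm (1.0 is 12 cm), then the turn, a rotation vector about the tool's x, y, z in units of 360 degrees (1.0 is 360 degrees). In form: [[[tx, ty, tz], [rx, ry, rz]], ...]. A call has 1 to 12 rows; each row shifts and turns the commanded pose from where the row before left it, along the tool's axes as they then stand; what a row does not reach is not made up. A row lasts 1/10 s, in which the tool goes at most 50 mm and 8.59 degrees, less where a joint would pass 70% of its speed; a pose out of reach is approached as far as the arm can. A call with a number of a shift or a turn outside -1 to 1 is refused whole. A call with a gripper value outside its range is refused whole. "gripper" is the closure, from 0 (fully open) to 1 (shut), set as the call begins (left out, the last holds). The fingers move at their own pace and stop on an object; "grip_force" is the grip in N (left out, the last holds). Time passes only in rows, so rows that do not move let the fingers close. It gives the time, the measured TCP pose, the force and the opening at its end, in the units of the state.
- get_state(): the state, without advancing time (a new reading comes with each control period).
- read_camera(name): name is "scene" or "side" or "wrist"; returns a dict with "img" (480x640x3 uint8, blue, green, red), "fx", "fy", "cx", "cy" (pixels), "world_from_camera" (4x4, takes a point from camera to world coordinates); the wrist camera has in their place "mount" (4x4, takes a point from camera to tool coordinates, whose origin is the TCP and whose axes are the tool frame's). Camera axes: x right, y down, z forward; pixel columns grow to the right and rows downward; lengths in m; the calibration is good to about 2 mm. The wrist camera is an equidistant fisheye: a pixel r from the principal point sees the ray r / f radians off the axis. A picture is of the moment at which its call begins: read the wrist's pose just before it. There is no depth.
- sign_off(): hands the job in, once; it reports no verdict.
The state is a dict: "time": time; "qpos": joint angles; "dq": joint speeds; "joint_efforts": joint torques, N m; "eef_pos": TCP position; "tcp_rot": TCP orientation; "contact_force": force on the tool from outside, world axes, zero at the start; "wrist_torque": the same for the moment, N m; "opening": opening from 0.0 (shut) to 1.0 (fully open).
Only numpy, scipy, OpenCV 4.12 (cv2) and the standard library are available. Lean on these libraries where they do the work, as an engineer would, in place of code of your own. Each camera call takes 0.05 s, during which the arm holds its last target. There are 200 camera calls.

## Working session

There is one attempt and no reset: what is moved stays moved. The work goes in short steps, Python scripts to look and compute and a tool call to move; the robot and the scene stay as the last step left them, time stands still between calls to the robot, and variables do not carry over. Pictures are saved under pics/ and viewed, about 12 in all and at most 16, crops included, and the job is handed in when it is done.

Besides the shell and the picture viewer there is one more tool, called after "Emit:" by a JSON object that holds its "fn" and its "kwargs". send_rows: Moves the arm, as the interface text tells. Its arguments: {"type":"object","properties":{"plan":{"type":"array"},"gripper":{"type":"number"},"grip_force":{"type":"number"}},"required":["plan"]}

```bash
mkdir -p pics; ls; python3 - <<'E'
from plant import *
import cv2,numpy as np
s=get_state();print(s, tips_ahead)
for n in("scene","side","wrist"):
    c=read_camera(n);cv2.imwrite(f"pics/{n}0.png",c["img"])
    print(n,{k:(np.round(v,4).tolist() if k!="img" else 0) for k,v in c.items()})
E
```

```text
pics
{'time': 0.0, 'qpos': array([-1.49977781e-01,  2.87178214e-01,  1.57814806e+00,  1.57618324e-05,
        1.27859837e+00, -1.49960489e-01]), 'dq': array([ 1.63814701e-03, -3.41881129e-04,  6.76505286e-04,  1.73455653e-03,
       -8.14792048e-04,  2.94518310e-05]), 'joint_efforts': array([-1.79628755e-04, -4.05981302e+01, -2.92628127e+01, -1.54224781e-04,
        5.81841552e-03,  3.74769741e-06]), 'eef_pos': array([6.74388615e-01, 1.40570374e-04, 2.43954441e-01]), 'tcp_rot': array([-0.50047925,  0.50067185, -0.4993384 ,  0.49950914]), 'contact_force': array([ 0.1696657 , -0.2750596 , -0.47699064]), 'wrist_torque': array([-0.01443572, -0.01357592, -0.03932956]), 'opening': 0.9993351656873294} 0.014
scene {'img': 0, 'fx': 486.1589, 'fy': 486.1589, 'cx': 317.0226, 'cy': 244.2733, 'world_from_camera': [[-0.3631, 0.4911, -0.7918, 1.4875], [0.9316, 0.206, -0.2994, 0.2896], [0.0161, -0.8464, -0.5323, 0.7416], [0.0, 0.0, 0.0, 1.0]]}
side {'img': 0, 'fx': 613.7611, 'fy': 613.7611, 'cx': 321.4638, 'cy': 242.5255, 'world_from_camera': [[0.923, -0.242, 0.2992, -0.0166], [-0.3847, -0.5944, 0.7062, -1.1653], [0.0069, -0.7669, -0.6417, 1.0189], [0.0, 0.0, 0.0, 1.0]]}
wrist {'img': 0, 'fx': 371.6483, 'fy': 371.6483, 'cx': 318.7756, 'cy': 238.3777, 'mount': [[0.0008, 0.9585, 0.2851, -0.0727], [-0.0004, -0.2851, 0.9585, -0.1281], [1.0, -0.0009, 0.0001, 0.0018], [0.0, 0.0, 0.0, 1.0]]}
```

View pics/scene0.png

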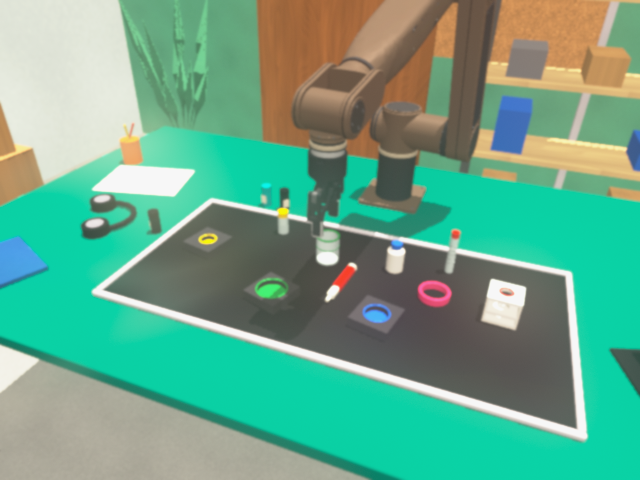

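View pics/side0.png

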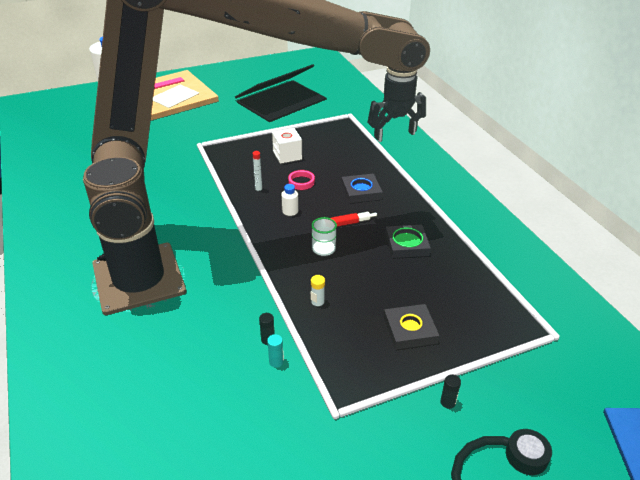

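View pics/wrist0.png

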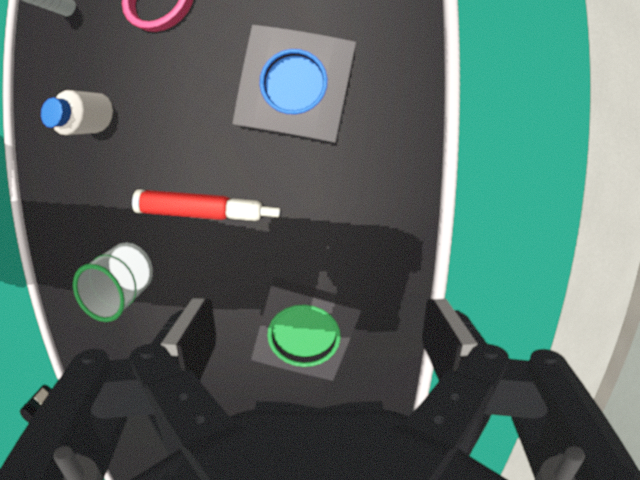

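Three views show everything: yellow, green and blue holders, the white rack, and the vial, beaker, bottle and tube along the tray's near edge. The pump lies beside the beaker. Black and turquoise look-alikes are off the tray. Next I measure from the colour blobs.

```bash
cat > h.py <<'E'
import cv2,numpy as np
from plant import *
from scipy.spatial.transform import Rotation as R
def mask(img,col):
    h=cv2.cvtColor(img,cv2.COLOR_BGR2HSV);H,S,V=cv2.split(h)
    r={'g':(52,68),'b':(98,125),'y':(22,34),'r':(0,6)}[col]   # table teal is H~80
    m=(H>=r[0])&(H<=r[1])&(S>110)&(V>60)
    if col=='r': m|=(H>175)&(S>110)&(V>60)
    return cv2.morphologyEx(m.astype(np.uint8),cv2.MORPH_CLOSE,np.ones((3,3)))
def blobs(img,col,amin=25):
    out=[]
    cs,_=cv2.findContours(mask(img,col),cv2.RETR_EXTERNAL,cv2.CHAIN_APPROX_NONE)
    for c in cs:
        if cv2.contourArea(c)<amin or len(c)<6: continue
        hl=cv2.convexHull(c); m=cv2.moments(hl)
        out.append((m['m10']/m['m00'],m['m01']/m['m00'],m['m00'],cv2.boundingRect(c)))
    return sorted(out,key=lambda b:-b[2])
def pose():
    s=get_state();T=np.eye(4);T[:3,:3]=R.from_quat(s['tcp_rot']).as_matrix();T[:3,3]=s['eef_pos'];return T
def look(name):
    T=pose();c=read_camera(name)
    c['W']=T@np.array(c['mount']) if 'mount' in c else np.array(c['world_from_camera']);c['fish']='mount' in c
    return c
def plane(c,u,v,z):
    x=(u-c['cx'])/c['fx'];y=(v-c['cy'])/c['fy']
    d=np.array([x,y,1.])
    if c['fish']:
        r=np.hypot(x,y);d=np.array([x/r*np.sin(r),y/r*np.sin(r),np.cos(r)]) if r>0 else np.array([0,0,1.])
    d=c['W'][:3,:3]@d;o=c['W'][:3,3];return (o+d*(z-o[2])/d[2])[:2]
E
python3 - <<'E'
from h import *
Z={'g':(.081,.031),'b':(.079,.031),'y':(.067,.031),'r':(.117,.076)}
for n in('side','scene','wrist'):
    c=look(n)
    for k in Z:
        for b in blobs(c['img'],k)[:5]:
            p=[np.round(plane(c,b[0],b[1],z),3).tolist() for z in Z[k]]
            if 0.2<p[1][0]<1.1: print(n,k,np.round(b[:3]),b[3],'thing',p[0],'holder',p[1])
E
```

```text
side g [407. 237. 462.] (392, 227, 31, 20) thing [0.621, -0.191] holder [0.655, -0.139]
side g [323. 225. 297.] (312, 217, 25, 16) thing [0.452, -0.072] holder [0.477, -0.013]
side b [ 626.  436. 1612.] (604, 408, 36, 72) thing [0.711, -0.815] holder [0.748, -0.797]
side b [361. 184. 220.] (350, 178, 23, 13) thing [0.616, 0.056] holder [0.648, 0.119]
side b [289. 188.  82.] (284, 183, 11, 11) thing [0.428, 0.111] holder [0.451, 0.176]
side y [411. 322. 292.] (400, 313, 23, 18) thing [0.501, -0.427] holder [0.521, -0.399]
side y [317. 281. 172.] (310, 274, 15, 16) thing [0.366, -0.24] holder [0.381, -0.205]
side r [345. 219. 254.] (331, 213, 28, 14) thing [0.491, -0.114] holder [0.514, -0.066]
side r [256. 154.  49.] (252, 150, 8, 9) thing [0.382, 0.247] holder [0.4, 0.311]
side r [286. 135.  34.] (281, 133, 11, 5) thing [0.496, 0.313] holder [0.519, 0.381]
scene g [271. 288. 486.] (255, 278, 32, 21) thing [0.715, -0.11] holder [0.657, -0.141]
scene b [  17.  261. 1440.] (0, 237, 47, 50) thing [0.848, -0.715] holder [0.802, -0.788]
scene b [376. 313. 400.] (363, 304, 28, 19) thing [0.
[... 210 characters left out ...]
ne y [282. 212.  86.] (277, 207, 11, 11) thing [0.36, -0.247] holder [0.299, -0.275]
scene r [344. 277. 282.] (332, 265, 23, 26) thing [0.662, 0.041] holder [0.608, 0.024]
scene r [455. 234.  34.] (452, 231, 7, 8) thing [0.379, 0.242] holder [0.307, 0.239]
wrist g [ 303.  335. 3424.] (267, 305, 73, 61) thing [0.662, -0.106] holder [0.659, -0.136]
wrist g [  98.  292. 2184.] (72, 264, 52, 58) thing [0.457, -0.07] holder [0.42, -0.094]
wrist b [ 293.   81. 3374.] (259, 49, 68, 65) thing [0.656, 0.113] holder [0.653, 0.119]
wrist b [ 54. 112. 706.] (40, 97, 30, 31) thing [0.43, 0.108] holder [0.389, 0.114]
wrist r [ 183.  204. 2109.] (139, 190, 90, 30) thing [0.577, 0.023] holder [0.561, 0.015]
```

Emit:
{"fn": "send_rows", "kwargs": {"plan": [[[0.074,0.067,-0.23],[0,0,0]],[[0.074,0.067,-0.23],[0,0,0]],[[0.074,0.067,-0.23],[0,0,0]],[[0.074,0.067,-0.23],[0,0,0]],[[0.074,0.067,-0.23],[0,0,0]],[[0.074,0.067,-0.23],[0,0,0]],[[0.074,0.067,-0.23],[0,0,0]],[[0.074,0.067,-0.23],[0,0,0]],[[0,0,0],[0,0,0]],[[0,0,0],[0,0,0]],[[0,0,0],[0,0,0]]], "gripper": 0, "grip_force": 25}}

```text
time: 1.4
eef_pos: [0.4554, -0.0712, 0.182]
tcp_rot: [0.5, -0.499, 0.501, -0.5]
contact_force: [-0.8, -1.0, -0.8]
opening: 1.001
```

```bash
cat >> h.py <<'E'
def near(col,z,tgt,name='wrist',save=None):
    c=look(name)
    if save: cv2.imwrite(save,c['img'])
    for b in blobs(c['img'],col,60)[:4]:
        p=plane(c,b[0],b[1],z)
        if np.hypot(*(p-tgt))<.06: print(col,np.round(b[:3]),b[3],np.round(p,4))
    s=get_state();print('t',s['time'],'tcp',np.round(s['eef_pos'],4),'y-axis',np.round(pose()[:3,1],3),'open',round(s['opening'],3),'F',np.round(s['contact_force'],1))
E
python3 - <<'E'
from h import *
near('g',.081,(.453,-.071),save='pics/w1.png')
c=look('side')
for u,v in((331,220),(377,215)): print('pump',plane(c,u,v,.017))
print('tape',plane(c,301,180,.02))
E
```

```text
g [ 318.  243. 6984.] (269, 198, 98, 92) [ 0.4566 -0.0697]
t 1.45 tcp [ 0.4555 -0.0711  0.1819] y-axis [ 0.002 -0.001 -1.   ] open 0.997 F [ 0.1 -0.5 -0.4]
pump [0.50993442 0.01402532]
pump [ 0.63331218 -0.01244247]
tape [0.50258887 0.21597224]
```

View pics/w1.png

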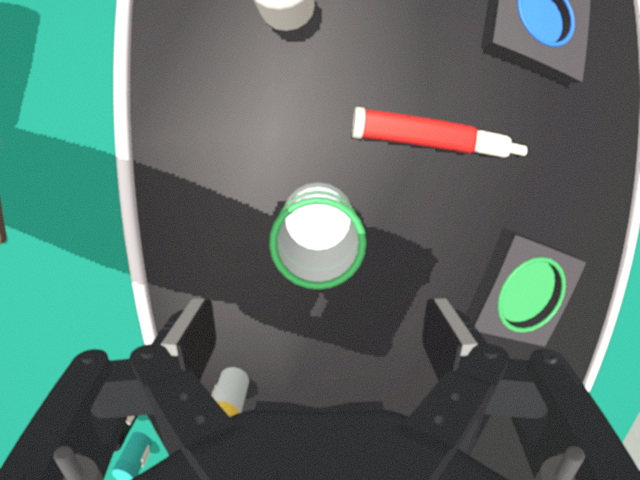

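The beaker rim is a clean circle at pixel (318,243), and the TCP is already within 2 mm of its axis with clear finger space.

Emit:
{"fn": "send_rows", "kwargs": {"plan": [[[-0.005,0.16,0.005],[0,0,0]],[[0,0.16,0],[0,0,0]],[[0,0.16,0],[0,0,0]],[[0,0.16,0],[0,0,0]],[[0,0.16,0],[0,0,0]],[[0,0.15,0],[0,0,0]],[[0,0.1,0],[0,0,0]],[[0,0.05,0],[0,0,0]],[[0,0,0],[0,0,0]],[[0,0,0],[0,0,0]]]}}

```text
time: 2.5
eef_pos: [0.4555, -0.0706, 0.0496]
tcp_rot: [0.5, -0.5, 0.5, -0.5]
contact_force: [0.8, 0.7, 0.9]
opening: 1.002
```

Emit:
{"fn": "send_rows", "kwargs": {"plan": [[[0,0,0],[0,0,0]],[[0,0,0],[0,0,0]],[[0,0,0],[0,0,0]],[[0,0,0],[0,0,0]],[[0,0,0],[0,0,0]],[[0,0,0],[0,0,0]],[[0,0,0],[0,0,0]],[[0,0,0],[0,0,0]],[[0,0,0],[0,0,0]],[[0,0,0],[0,0,0]]], "gripper": 1, "grip_force": 25}}

```text
time: 3.5
eef_pos: [0.4555, -0.0707, 0.0501]
tcp_rot: [0.5, -0.499, 0.501, -0.5]
contact_force: [-0.8, -0.7, 6.6]
opening: 0.71
```

Emit:
{"fn": "send_rows", "kwargs": {"plan": [[[0,-0.05,0],[0,0,0]],[[0,-0.15,0],[0,0,0]],[[0,-0.15,0],[0,0,0]],[[0,-0.1,0],[0,0,0]],[[0,-0.05,0],[0,0,0]],[[0,0,0],[0,0,0]]]}}

```text
time: 4.1
eef_pos: [0.4552, -0.0706, 0.1097]
tcp_rot: [0.5, -0.499, 0.501, -0.5]
contact_force: [-0.2, -0.3, -1.3]
opening: 0.712
```

Emit:
{"fn": "send_rows", "kwargs": {"plan": [[[0.03,0,0.08],[0,0,0]],[[0.06,0,0.18],[0,0,0]],[[0.08,0,0.24],[0,0,0]],[[0.08,0,0.24],[0,0,0]],[[0.08,0,0.24],[0,0,0]],[[0.08,0,0.24],[0,0,0]],[[0.08,0,0.22],[0,0,0]],[[0.05,0,0.15],[0,0,0]],[[0.03,0,0.08],[0,0,0]],[[0,0,0],[0,0,0]],[[0,0,0],[0,0,0]],[[0,0,0],[0,0,0]]]}}

```text
time: 5.3
eef_pos: [0.6542, -0.1383, 0.1084]
tcp_rot: [-0.5, 0.5, -0.499, 0.5]
contact_force: [0.0, 0.2, -0.7]
opening: 0.706
```

```bash
python3 - <<'E'
from h import *
near('g',.1405,(.656,-.139),save='pics/w2.png')
near('g',.031,(.656,-.139)); near('g',.031,(.656,-.139),'side')
near('g',.1405,(.656,-.139),'side')
E
```

```text
g [  319.   350. 20714.] (222, 280, 194, 131) [ 0.656  -0.1297]
g [  331.   243. 10049.] (259, 192, 137, 112) [ 0.6594 -0.0957]
t 5.35 tcp [ 0.6543 -0.1384  0.1087] y-axis [-0.001  0.    -1.   ] open 0.711 F [-0.1 -0.2 -0.9]
g [  331.   244. 10118.] (259, 192, 137, 113) [ 0.6632 -0.13  ]
t 5.4 tcp [ 0.6545 -0.1384  0.1089] y-axis [-0.001  0.    -1.   ] open 0.705 F [ 0.7 -0.7 -1.2]
g [407. 238. 397.] (392, 230, 31, 17) [ 0.6522 -0.1432]
t 5.45 tcp [ 0.6546 -0.1385  0.1091] y-axis [-0.  0. -1.] open 0.71 F [-0.6 -0.5 -0.9]
t 5.5 tcp [ 0.6548 -0.1386  0.1092] y-axis [-0. -0. -1.] open 0.708 F [ 0.4 -0.4 -0.5]
```

View pics/w2.png

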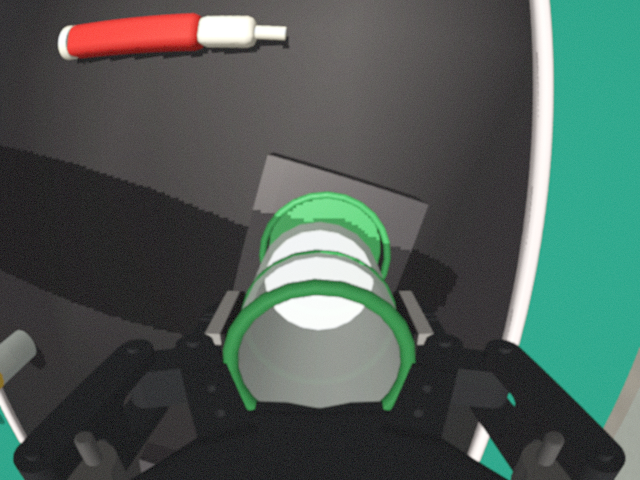

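The beaker is held upright. The recess mouth spans u 260–391 behind it, with its top at v 192, so I turn those edge pixels into a centre.

```bash
python3 - <<'E'
from h import *
c=look('wrist')
for u,v in((260,248),(391,248),(325,192),(268,154),(428,204)): print(u,v,np.round(plane(c,u,v,.031),4))
E
```

```text
260 248 [ 0.622  -0.1331]
391 248 [ 0.6993 -0.1332]
325 192 [ 0.6601 -0.1001]
268 154 [ 0.6285 -0.0784]
428 204 [ 0.7201 -0.1064]
```

Emit:
{"fn": "send_rows", "kwargs": {"plan": [[[0,0,0.035],[0,0,0]],[[0,0.06,0],[0,0,0]],[[0,0.08,0],[0,0,0]],[[0,0.08,0],[0,0,0]],[[0,0.06,0],[0,0,0]],[[0,0.05,0],[0,0,0]],[[0,0.03,0],[0,0,0]],[[0,0.02,0],[0,0,0]],[[0,0.01,0],[0,0,0]],[[0,0,0],[0,0,0]],[[0,0,0],[0,0,0]]]}}

```text
time: 6.65
eef_pos: [0.6597, -0.1389, 0.0627]
tcp_rot: [0.5, -0.5, 0.5, -0.5]
contact_force: [0.3, -1.0, -1.5]
opening: 0.71
```

```bash
python3 - <<'E'
from h import *
near('g',.031,(.656,-.139),save='pics/w3.png')
cv2.imwrite('pics/s3.png',cv2.resize(look('side')['img'][190:270,350:460],None,fx=6,fy=6))
E
```

```text
g [  319.   350. 20716.] (222, 280, 194, 131) [ 0.6614 -0.1728]
g [  315.   261. 12860.] (233, 207, 163, 99) [ 0.6599 -0.1246]
t 6.7 tcp [ 0.6597 -0.1389  0.0627] y-axis [ 0.001 -0.    -1.   ] open 0.707 F [ 0.7 -0.1 -1.5]
```

View pics/w3.png

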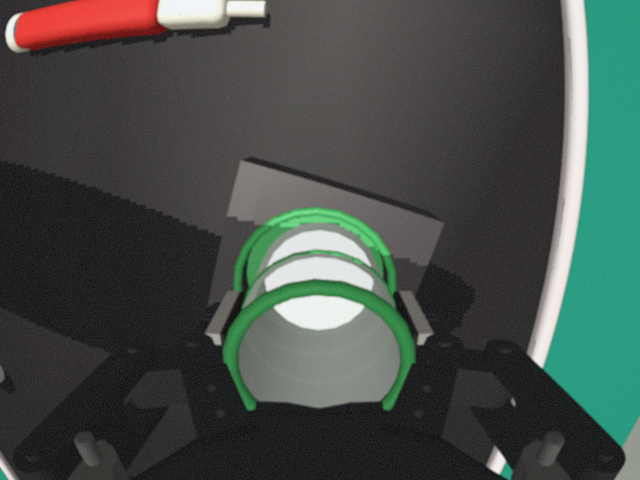

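The beaker is inside the recess (mouth centre u≈315, beaker 319, about 2 mm off). It still has roughly 3 mm to go down.

Emit:
{"fn": "send_rows", "kwargs": {"plan": [[[0,0,-0.012],[0,0,0]],[[0,0.012,0],[0,0,0]],[[0,0.012,0],[0,0,0]],[[0,0.005,0],[0,0,0]],[[0,0,0],[0,0,0]],[[0,0,0],[0,0,0]]]}}

```text
time: 7.35
eef_pos: [0.658, -0.1389, 0.0602]
tcp_rot: [0.5, -0.5, 0.5, -0.5]
contact_force: [-3.7, 0.5, 5.4]
opening: 0.707
```

Emit:
{"fn": "send_rows", "kwargs": {"plan": [[[0,0,0],[0,0,0]],[[0,0,0],[0,0,0]],[[0,0,0],[0,0,0]],[[0,0,0],[0,0,0]],[[0,0,0],[0,0,0]],[[0,-0.05,0],[0,0,0]],[[0,-0.15,0],[0,0,0]],[[0,-0.25,0],[0,0,0]],[[0,-0.3,0],[0,0,0]],[[0,-0.2,0],[0,0,0]],[[0,-0.05,0],[0,0,0]]], "gripper": 0}}

```text
time: 8.45
eef_pos: [0.6604, -0.1397, 0.1854]
tcp_rot: [0.499, -0.497, 0.503, -0.501]
contact_force: [0.2, 0.6, 1.0]
opening: 1.0
```

```bash
python3 - <<'E'
from h import *
near('g',.091,(.658,-.139),save='pics/w4.png')
E
```

```text
g [ 313.  233. 9645.] (264, 173, 99, 120) [ 0.6595 -0.1298]
t 8.5 tcp [ 0.6598 -0.1395  0.1839] y-axis [ 0.007 -0.003 -1.   ] open 0.998 F [ 0.9 -0.3  1. ]
```

Emit:
{"fn": "send_rows", "kwargs": {"plan": [[[-0.23,0,-0.215],[0,0,0]],[[-0.23,0,-0.215],[0,0,0]],[[-0.23,0,-0.215],[0,0,0]],[[-0.23,0,-0.215],[0,0,0]],[[-0.23,0,-0.215],[0,0,0]],[[-0.23,0,-0.215],[0,0,0]],[[-0.23,0,-0.215],[0,0,0]],[[-0.23,0,-0.215],[0,0,0]],[[-0.23,0,-0.215],[0,0,0]],[[0,0,0],[0,0,0]],[[0,0,0],[0,0,0]],[[0,0,0],[0,0,0]]]}}

```text
time: 9.7
eef_pos: [0.4261, 0.1091, 0.1785]
tcp_rot: [0.5, -0.5, 0.5, -0.5]
contact_force: [0.1, -0.9, -1.0]
opening: 1.0
```

```bash
python3 - <<'E'
from h import *
near('b',.084,(.427,.108),save='pics/w5.png')
near('b',.031,(.65,.119))
cv2.imwrite('pics/s5.png',cv2.resize(look('side')['img'][110:350,230:450],None,fx=2.5,fy=2.5))
E
```

```text
b [ 325.  249. 1482.] (304, 227, 42, 46) [0.4316 0.1083]
t 9.75 tcp [0.4263 0.1089 0.1785] y-axis [-0. -0. -1.] open 1.001 F [-0.7  0.2 -0.2]
b [ 567.  216. 2620.] (542, 183, 51, 67) [0.6507 0.1198]
t 9.8 tcp [0.4264 0.1089 0.1786] y-axis [-0. -0. -1.] open 1.003 F [-0.8  0.9 -0.3]
```

View pics/s5.png

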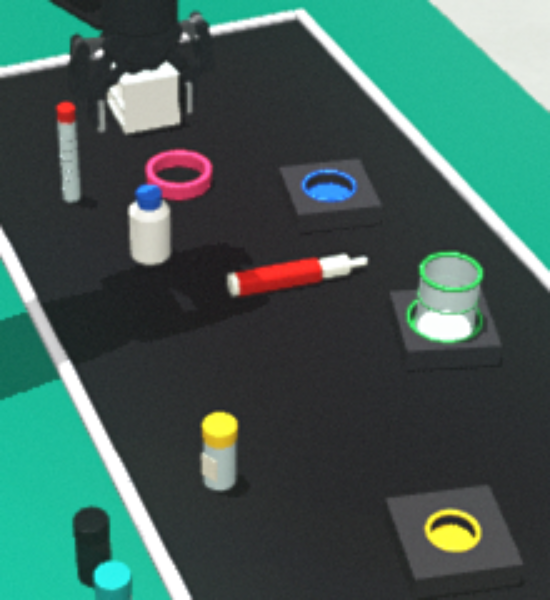

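The beaker stands in the green recess in the side view. Next is the bottle, with a 4 mm correction in x.

Emit:
{"fn": "send_rows", "kwargs": {"plan": [[[0.003,0.1,0.035],[0,0,0]],[[0,0.16,0],[0,0,0]],[[0,0.16,0],[0,0,0]],[[0,0.16,0],[0,0,0]],[[0,0.16,0],[0,0,0]],[[0,0.16,0],[0,0,0]],[[0,0.11,0],[0,0,0]],[[0,0.05,0],[0,0,0]],[[0,0,0],[0,0,0]],[[0,0,0],[0,0,0]]]}}

```text
time: 10.85
eef_pos: [0.4304, 0.1091, 0.0517]
tcp_rot: [0.5, -0.5, 0.5, -0.5]
contact_force: [-0.2, 0.4, -0.1]
opening: 0.997
```

Emit:
{"fn": "send_rows", "kwargs": {"plan": [[[0,0,0],[0,0,0]],[[0,0,0],[0,0,0]],[[0,0,0],[0,0,0]],[[0,0,0],[0,0,0]],[[0,0,0],[0,0,0]],[[0,0,0],[0,0,0]],[[0,0,0],[0,0,0]],[[0,0,0],[0,0,0]],[[0,0,0],[0,0,0]],[[0,0,0],[0,0,0]],[[0,0,0],[0,0,0]]], "gripper": 1, "grip_force": 25}}

```text
time: 11.95
eef_pos: [0.4303, 0.1093, 0.0523]
tcp_rot: [-0.5, 0.5, -0.5, 0.5]
contact_force: [-1.8, 0.2, 5.2]
opening: 0.503
```

Emit:
{"fn": "send_rows", "kwargs": {"plan": [[[0,-0.05,0],[0,0,0]],[[0,-0.15,0],[0,0,0]],[[0,-0.15,0],[0,0,0]],[[0,-0.1,0],[0,0,0]],[[0,-0.05,0],[0,0,0]],[[0,0,0],[0,0,0]]]}}

```text
time: 12.55
eef_pos: [0.4303, 0.1093, 0.1122]
tcp_rot: [-0.5, 0.5, -0.5, 0.5]
contact_force: [0.5, -0.2, -2.4]
opening: 0.508
```

Emit:
{"fn": "send_rows", "kwargs": {"plan": [[[-0.008,0,0.08],[0,0,0]],[[-0.01,0,0.2],[0,0,0]],[[-0.01,0,0.26],[0,0,0]],[[-0.01,0,0.26],[0,0,0]],[[-0.01,0,0.26],[0,0,0]],[[-0.01,0,0.26],[0,0,0]],[[-0.01,0,0.26],[0,0,0]],[[-0.01,0,0.18],[0,0,0]],[[-0.01,0,0.08],[0,0,0]],[[0,0,0],[0,0,0]],[[0,0,0],[0,0,0]],[[0,0,0],[0,0,0]]]}}

```text
time: 13.75
eef_pos: [0.6495, 0.1199, 0.1109]
tcp_rot: [0.5, -0.5, 0.5, -0.5]
contact_force: [-0.1, 0.1, -1.9]
opening: 0.505
```

```bash
python3 - <<'E'
from h import *
near('b',.031,(.651,.1195),save='pics/w6.png')
E
```

```text
b [ 322.  245. 6082.] (270, 206, 103, 74) [0.6529 0.1267]
t 13.8 tcp [0.6497 0.1199 0.1112] y-axis [-0.001 -0.    -1.   ] open 0.507 F [ 0.2  0.5 -0.6]
```

View pics/w6.png

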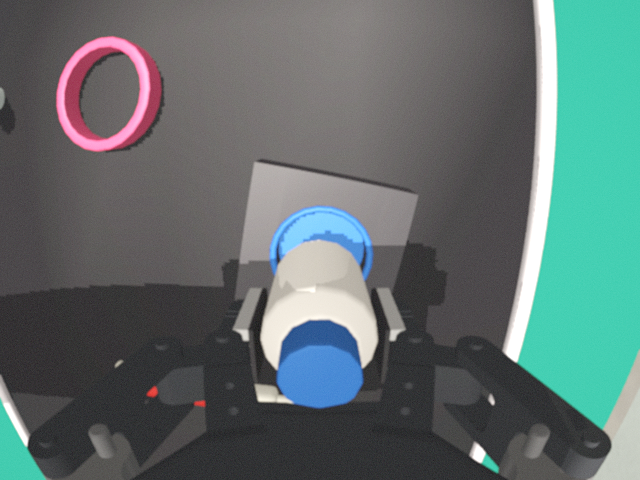

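The bottle is upright in the jaws over the blue holder, with the mouth at u 270–372 and block corners at (255,161) and (417,194).

```bash
cat >> h.py <<'E'
def square(c,a,b,z=.031,side=.096):  # far edge corners (left,right) -> holder centre, -y side
    p,q=plane(c,*a,z),plane(c,*b,z);d=q-p;L=np.hypot(*d);n=np.array([d[1],-d[0]])/L
    return (p+q)/2+n*side/2,L
E
python3 - <<'E'
from h import *
c=look('wrist')
for u,v in((270,254),(372,254),(321,206)): print(u,v,np.round(plane(c,u,v,.031),4))
print(square(c,(255,161),(417,194)))
E
```

```text
270 254 [0.6223 0.1209]
372 254 [0.6831 0.1209]
321 206 [0.6527 0.1499]
(array([0.6524794 , 0.11972724]), np.float64(0.09479930089968397))
```

Emit:
{"fn": "send_rows", "kwargs": {"plan": [[[0,0,0.02],[0,0,0]],[[0,0.06,0],[0,0,0]],[[0,0.08,0],[0,0,0]],[[0,0.08,0],[0,0,0]],[[0,0.06,0],[0,0,0]],[[0,0.05,0],[0,0,0]],[[0,0.03,0],[0,0,0]],[[0,0.02,0],[0,0,0]],[[0,0.015,0],[0,0,0]],[[0,0.01,0],[0,0,0]],[[0,0,0],[0,0,0]],[[0,0,0],[0,0,0]]]}}

```text
time: 15.05
eef_pos: [0.6533, 0.1198, 0.0632]
tcp_rot: [-0.5, 0.5, -0.5, 0.5]
contact_force: [0.1, 0.4, -1.7]
opening: 0.506
```

Emit:
{"fn": "send_rows", "kwargs": {"plan": [[[0,0.008,-0.008],[0,0,0]],[[0,0.008,0],[0,0,0]],[[0,0.004,0],[0,0,0]],[[0,0,0],[0,0,0]],[[0,0,0],[0,0,0]]]}}

```text
time: 15.55
eef_pos: [0.6526, 0.1198, 0.0624]
tcp_rot: [0.5, -0.5, 0.5, -0.5]
contact_force: [-3.2, 0.1, 5.6]
opening: 0.502
```

Contact with the floor at the expected height, so I release, rise and go over the vial.

Emit:
{"fn": "send_rows", "kwargs": {"plan": [[[0,0,0],[0,0,0]],[[0,0,0],[0,0,0]],[[0,0,0],[0,0,0]],[[0,0,0],[0,0,0]],[[0,0,0],[0,0,0]],[[0,-0.05,0],[0,0,0]],[[0,-0.15,0],[0,0,0]],[[0,-0.25,0],[0,0,0]],[[0,-0.3,0],[0,0,0]],[[0,-0.2,0],[0,0,0]],[[0,-0.05,0],[0,0,0]]], "gripper": 0}}

```text
time: 16.65
eef_pos: [0.6548, 0.1199, 0.187]
tcp_rot: [-0.497, 0.498, -0.502, 0.503]
contact_force: [0.7, -1.3, 0.3]
opening: 0.999
```

```bash
python3 - <<'E'
from h import *
near('b',.094,(.652,.12));near('b',.089,(.652,.12),'side')
E
```

```text
b [ 311.  217. 3674.] (273, 186, 78, 61) [0.6525 0.1402]
b [ 313.  250. 1490.] (293, 227, 42, 47) [0.654  0.1192]
t 16.7 tcp [0.6541 0.1199 0.1856] y-axis [ 0.008  0.    -1.   ] open 0.998 F [-0.   0.3 -0. ]
b [363. 166.  83.] (358, 161, 11, 11) [0.6513 0.1209]
t 16.75 tcp [0.6531 0.1198 0.183 ] y-axis [ 0.004  0.    -1.   ] open 1.003 F [-0.4  0.5 -0.9]
```

Emit:
{"fn": "send_rows", "kwargs": {"plan": [[[-0.104,0,-0.226],[0,0,0]],[[-0.104,0,-0.226],[0,0,0]],[[-0.104,0,-0.226],[0,0,0]],[[-0.104,0,-0.226],[0,0,0]],[[-0.104,0,-0.226],[0,0,0]],[[-0.104,0,-0.226],[0,0,0]],[[-0.104,0,-0.226],[0,0,0]],[[-0.104,0,-0.226],[0,0,0]],[[-0.104,0,-0.226],[0,0,0]],[[-0.104,0,-0.226],[0,0,0]],[[0,0,0],[0,0,0]],[[0,0,0],[0,0,0]]]}}

```text
time: 17.95
eef_pos: [0.38, 0.2445, 0.1792]
tcp_rot: [0.501, -0.5, 0.499, -0.5]
contact_force: [-0.2, 0.3, -0.8]
opening: 0.999
```

```bash
python3 - <<'E'
from h import *
near('r',.122,(.381,.245),save='pics/w7.png')
E
```

```text
r [ 326.  270. 1278.] (307, 249, 39, 43) [0.3854 0.2441]
t 18.0 tcp [0.3807 0.2443 0.1796] y-axis [-0.001 -0.001 -1.   ] open 0.999 F [ 0.3  0.3 -0.1]
```

View pics/w7.png

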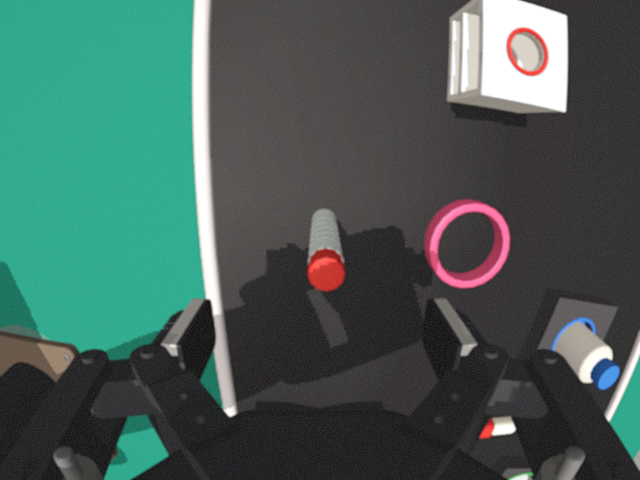

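The tube's stopper is at pixel (326,270), about (0.385, 0.244), and nothing is close to the fingers. The rack hole is at (527,51).

Emit:
{"fn": "send_rows", "kwargs": {"plan": [[[0,0.03,0.033],[0,0,0]],[[0,0.1,0],[0,0,0]],[[0,0.13,0],[0,0,0]],[[0,0.13,0],[0,0,0]],[[0,0.12,0],[0,0,0]],[[0,0.1,0],[0,0,0]],[[0,0.05,0],[0,0,0]],[[0,0.02,0],[0,0,0]],[[0,0,0],[0,0,0]],[[0,0,0],[0,0,0]],[[0,0,0],[0,0,0]]]}}

```text
time: 19.1
eef_pos: [0.3855, 0.2448, 0.0997]
tcp_rot: [-0.5, 0.5, -0.5, 0.501]
contact_force: [-0.5, -1.0, -0.3]
opening: 1.001
```

```bash
python3 - <<'E'
from h import *
near('r',.122,(.381,.245))
near('r',.076,(.519,.381))
E
```

```text
r [ 313.  352. 3262.] (283, 318, 60, 69) [0.3852 0.2457]
t 19.15 tcp [0.3854 0.2448 0.0996] y-axis [ 0.001  0.    -1.   ] open 1.0 F [ 0.4 -0.   0. ]
r [ 592.   28. 2246.] (568, 0, 49, 61) [0.5227 0.3806]
t 19.2 tcp [0.3853 0.2448 0.0995] y-axis [ 0.001  0.    -1.   ] open 1.001 F [0.5 0.2 1.4]
```

Centred. I close in steps, so the fingers meet the tube gently.

Emit:
{"fn": "send_rows", "kwargs": {"plan": [[[0,0,0],[0,0,0]],[[0,0,0],[0,0,0]],[[0,0,0],[0,0,0]],[[0,0,0],[0,0,0]],[[0,0,0],[0,0,0]],[[0,0,0],[0,0,0]],[[0,0,0],[0,0,0]],[[0,0,0],[0,0,0]]], "gripper": 0.68, "grip_force": 20}}

```text
time: 20.0
eef_pos: [0.3849, 0.2446, 0.0989]
tcp_rot: [-0.5, 0.5, -0.5, 0.5]
contact_force: [0.7, -0.2, 0.2]
opening: 0.322
```

Emit:
{"fn": "send_rows", "kwargs": {"plan": [[[0,0,0],[0,0,0]],[[0,0,0],[0,0,0]],[[0,0,0],[0,0,0]],[[0,0,0],[0,0,0]],[[0,0,0],[0,0,0]],[[0,0,0],[0,0,0]],[[0,0,0],[0,0,0]],[[0,0,0],[0,0,0]]], "gripper": 1, "grip_force": 20}}

```text
time: 20.8
eef_pos: [0.3849, 0.2446, 0.0989]
tcp_rot: [-0.5, 0.5, -0.5, 0.5]
contact_force: [-0.0, -0.2, 0.8]
opening: 0.23
```

Emit:
{"fn": "send_rows", "kwargs": {"plan": [[[0,-0.05,0],[0,0,0]],[[0,-0.12,0],[0,0,0]],[[0,-0.16,0],[0,0,0]],[[0,-0.18,0],[0,0,0]],[[0,-0.18,0],[0,0,0]],[[0,-0.14,0],[0,0,0]],[[0,-0.07,0],[0,0,0]],[[0,0,0],[0,0,0]],[[0,0,0],[0,0,0]]]}}

```text
time: 21.7
eef_pos: [0.3846, 0.2444, 0.2062]
tcp_rot: [0.5, -0.5, 0.5, -0.5]
contact_force: [-0.7, -0.1, -1.2]
opening: 0.229
```

```bash
python3 - <<'E'
from h import *
near('r',.076,(.521,.381),save='pics/w8.png')
E
```

```text
r [ 503.   56. 1274.] (484, 35, 39, 43) [0.5228 0.3812]
t 21.75 tcp [0.3843 0.2443 0.2057] y-axis [-0.002 -0.001 -1.   ] open 0.227 F [ 0.5  0.2 -1. ]
```

View pics/w8.png

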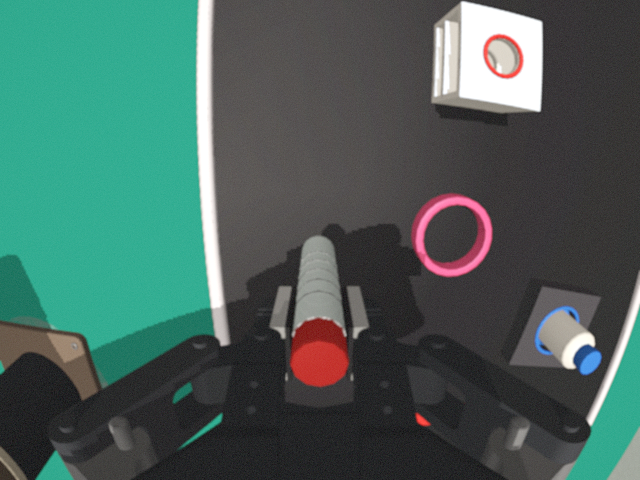

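The tube is held straight (stopper at (320,352)), its foot about 37 mm above the rack top. The rack hole is at about (0.522, 0.381).

Emit:
{"fn": "send_rows", "kwargs": {"plan": [[[-0.06,0,0.06],[0,0,0]],[[-0.12,0,0.12],[0,0,0]],[[-0.16,0,0.16],[0,0,0]],[[-0.18,0,0.18],[0,0,0]],[[-0.18,0,0.18],[0,0,0]],[[-0.18,0,0.18],[0,0,0]],[[-0.14,0,0.145],[0,0,0]],[[-0.08,0,0.08],[0,0,0]],[[-0.04,0,0.04],[0,0,0]],[[0,0,0],[0,0,0]],[[0,0,0],[0,0,0]],[[0,0,0],[0,0,0]]]}}

```text
time: 22.95
eef_pos: [0.5219, 0.381, 0.2067]
tcp_rot: [0.5, -0.5, 0.5, -0.5]
contact_force: [0.3, -0.6, -0.5]
opening: 0.226
```

```bash
python3 - <<'E'
from h import *
near('r',.076,(.521,.381),save='pics/w9.png')
E
```

```text
r [ 319.  229. 1520.] (295, 209, 48, 40) [0.5235 0.3833]
t 23.0 tcp [0.5219 0.381  0.2069] y-axis [-0. -0. -1.] open 0.225 F [ 0.1 -0.4  0.2]
```

View pics/w9.png

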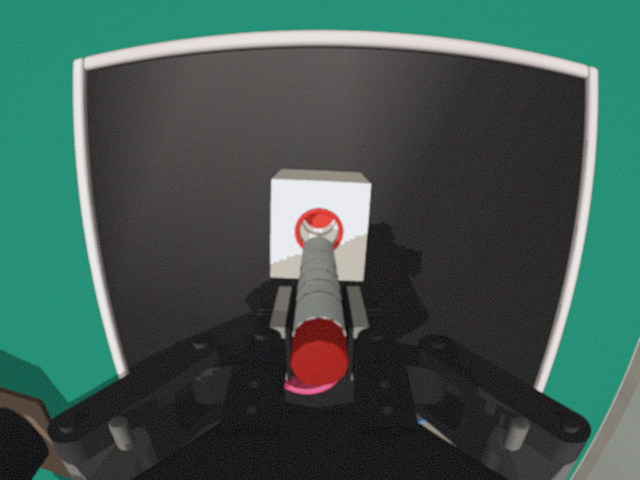

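The hole centre is at pixel (319,231), matching the rack's top-face centre (319.5,230). I shift 1 mm and lower slowly.

Emit:
{"fn": "send_rows", "kwargs": {"plan": [[[-0.008,0,0.008],[0,0,0]],[[0,0.06,0],[0,0,0]],[[0,0.08,0],[0,0,0]],[[0,0.08,0],[0,0,0]],[[0,0.06,0],[0,0,0]],[[0,0.05,0],[0,0,0]],[[0,0.05,0],[0,0,0]],[[0,0.04,0],[0,0,0]],[[0,0,0],[0,0,0]],[[0,0,0],[0,0,0]]]}}

```text
time: 24.0
eef_pos: [0.5234, 0.3824, 0.1566]
tcp_rot: [-0.5, 0.5, -0.5, 0.5]
contact_force: [0.1, 0.3, -0.5]
opening: 0.228
```

```bash
python3 - <<'E'
from h import *
near('r',.076,(.521,.381),save='pics/w10.png')
E
```

```text
r [ 315.  253. 2216.] (287, 229, 58, 48) [0.5233 0.3837]
t 24.05 tcp [0.5236 0.3825 0.1569] y-axis [ 0.001  0.    -1.   ] open 0.226 F [ 0.2  0.2 -0.3]
```

View pics/w10.png

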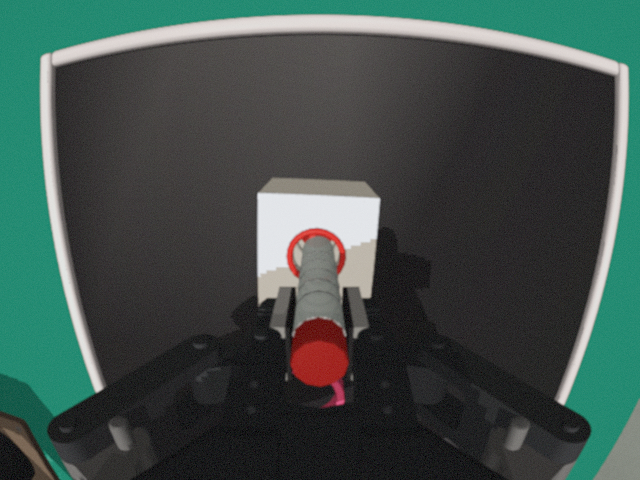

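Entering the upper hole, about 1 mm to the right. I correct that and continue down.

Emit:
{"fn": "send_rows", "kwargs": {"plan": [[[0.003,0.01,-0.009],[0,0,0]],[[0,0.04,0],[0,0,0]],[[0,0.05,0],[0,0,0]],[[0,0.05,0],[0,0,0]],[[0,0.05,0],[0,0,0]],[[0,0.05,0],[0,0,0]],[[0,0.05,0],[0,0,0]],[[0,0.04,0],[0,0,0]],[[0,0.03,0],[0,0,0]],[[0,0.02,0],[0,0,0]],[[0,0,0],[0,0,0]],[[0,0,0],[0,0,0]]]}}

```text
time: 25.25
eef_pos: [0.5224, 0.3821, 0.1099]
tcp_rot: [-0.5, 0.5, -0.5, 0.5]
contact_force: [-0.2, -0.4, -1.0]
opening: 0.227
```

Emit:
{"fn": "send_rows", "kwargs": {"plan": [[[0,0.012,0],[0,0,0]],[[0,0.01,0],[0,0,0]],[[0,0.008,0],[0,0,0]],[[0,0,0],[0,0,0]],[[0,0,0],[0,0,0]]]}}

```text
time: 25.75
eef_pos: [0.5225, 0.3822, 0.107]
tcp_rot: [-0.5, 0.5, -0.5, 0.5]
contact_force: [-2.5, -0.1, 4.4]
opening: 0.225
```

Contact at 0.107, as predicted. I open and rise.

Emit:
{"fn": "send_rows", "kwargs": {"plan": [[[0,0,0],[0,0,0]],[[0,0,0],[0,0,0]],[[0,0,0],[0,0,0]],[[0,0,0],[0,0,0]],[[0,0,0],[0,0,0]],[[0,0,0],[0,0,0]],[[0,-0.05,0],[0,0,0]],[[0,-0.15,0],[0,0,0]],[[0,-0.2,0],[0,0,0]],[[0,-0.2,0],[0,0,0]],[[0,-0.1,0],[0,0,0]],[[0,-0.05,0],[0,0,0]]], "gripper": 0}}

```text
time: 26.95
eef_pos: [0.5229, 0.3824, 0.1982]
tcp_rot: [-0.499, 0.5, -0.5, 0.501]
contact_force: [-0.1, 0.2, -0.8]
opening: 1.004
```

```bash
python3 - <<'E'
from h import *
near('r',.134,(.522,.382))
E
```

```text
r [ 316.  246. 2532.] (292, 214, 49, 69) [0.5234 0.3935]
t 27.0 tcp [0.5228 0.3823 0.1982] y-axis [ 0.002  0.001 -1.   ] open 0.998 F [-0.1  0.1  0.7]
```

Emit:
{"fn": "send_rows", "kwargs": {"plan": [[[0.2,0,-0.02],[0,0,0]],[[0.33,0,-0.04],[0,0,0]],[[0.33,0,-0.04],[0,0,0]],[[0.33,0,-0.04],[0,0,0]],[[0.33,0,-0.04],[0,0,0]],[[0.33,0,-0.04],[0,0,0]],[[0.33,0,-0.04],[0,0,0]],[[0.33,0,-0.04],[0,0,0]],[[0.33,0,-0.04],[0,0,0]],[[0.33,0,-0.02],[0,0,0]]]}}

```text
time: 28.0
eef_pos: [0.4777, 0.0003, 0.1948]
tcp_rot: [-0.5, 0.501, -0.499, 0.5]
contact_force: [1.5, -0.7, -0.5]
opening: 0.997
```

Emit:
{"fn": "send_rows", "kwargs": {"plan": [[[0.25,0.02,-0.12],[0,0,0]],[[0.25,0.02,-0.12],[0,0,0]],[[0.25,0.02,-0.12],[0,0,0]],[[0.25,0.02,-0.12],[0,0,0]],[[0.25,0.02,-0.12],[0,0,0]],[[0.25,0.02,-0.12],[0,0,0]],[[0.25,0.02,-0.12],[0,0,0]],[[0.27,0.02,-0.13],[0,0,0]],[[0,0,0],[0,0,0]],[[0,0,0],[0,0,0]],[[0,0,0],[0,0,0]]]}}

```text
time: 29.1
eef_pos: [0.3626, -0.2398, 0.1762]
tcp_rot: [-0.5, 0.5, -0.499, 0.5]
contact_force: [-0.3, 0.7, -1.1]
opening: 0.999
```

```bash
python3 - <<'E'
from h import *
near('y',.072,(.363,-.243),save='pics/w11.png')
near('y',.031,(.521,-.4))
E
```

```text
y [ 327.  244. 1826.] (304, 220, 48, 49) [ 0.37   -0.2401]
t 29.15 tcp [ 0.3628 -0.2397  0.1764] y-axis [-0.001  0.001 -1.   ] open 1.0 F [-0.3  0.   0.9]
t 29.2 tcp [ 0.3629 -0.2397  0.1766] y-axis [-0.     0.001 -1.   ] open 0.999 F [-0.5  1.  -0.4]
```

View pics/w11.png

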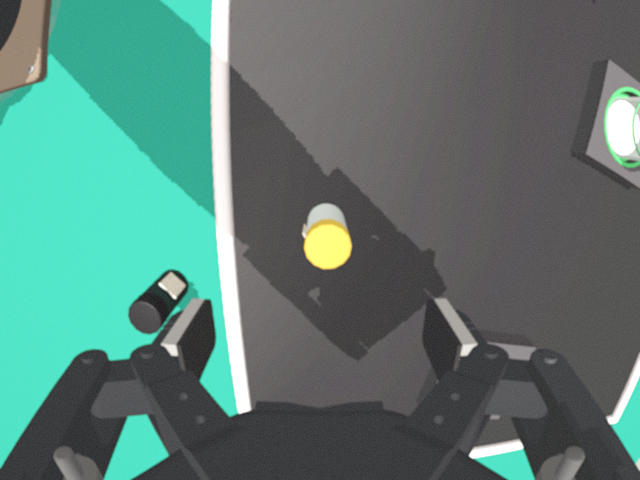

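The vial's cap is at pixel (328,245), about (0.369, −0.240). The black look-alike at (155,300) is around 45 mm outside the finger.

Emit:
{"fn": "send_rows", "kwargs": {"plan": [[[0,0.1,0.054],[0,0,0]],[[0,0.16,0],[0,0,0]],[[0,0.16,0],[0,0,0]],[[0,0.16,0],[0,0,0]],[[0,0.16,0],[0,0,0]],[[0,0.16,0],[0,0,0]],[[0,0.11,0],[0,0,0]],[[0,0.05,0],[0,0,0]],[[0,0,0],[0,0,0]],[[0,0,0],[0,0,0]]]}}

```text
time: 30.2
eef_pos: [0.3697, -0.2408, 0.0503]
tcp_rot: [0.5, -0.499, 0.5, -0.5]
contact_force: [0.1, 0.0, 0.3]
opening: 0.999
```

```bash
python3 - <<'E'
from h import *
near('y',.074,(.363,-.243))
E
```

```text
y [ 314.  346. 6793.] (269, 299, 92, 94) [ 0.37   -0.2365]
t 30.25 tcp [ 0.3698 -0.2411  0.0506] y-axis [ 0.001 -0.001 -1.   ] open 1.001 F [-0.1  0.8  0.1]
```

Emit:
{"fn": "send_rows", "kwargs": {"plan": [[[0,0,0],[0,0,0]],[[0,0,0],[0,0,0]],[[0,0,0],[0,0,0]],[[0,0,0],[0,0,0]],[[0,0,0],[0,0,0]],[[0,0,0],[0,0,0]],[[0,0,0],[0,0,0]],[[0,0,0],[0,0,0]]], "gripper": 0.56, "grip_force": 20}}

```text
time: 31.05
eef_pos: [0.3691, -0.2408, 0.0497]
tcp_rot: [-0.5, 0.5, -0.5, 0.5]
contact_force: [0.2, 0.0, -0.3]
opening: 0.442
```

Emit:
{"fn": "send_rows", "kwargs": {"plan": [[[0,0,0],[0,0,0]],[[0,0,0],[0,0,0]],[[0,0,0],[0,0,0]],[[0,0,0],[0,0,0]],[[0,0,0],[0,0,0]],[[0,0,0],[0,0,0]],[[0,0,0],[0,0,0]],[[0,0,0],[0,0,0]]], "gripper": 1, "grip_force": 20}}

```text
time: 31.85
eef_pos: [0.3691, -0.2408, 0.0498]
tcp_rot: [0.5, -0.5, 0.5, -0.5]
contact_force: [-1.4, 0.5, 1.5]
opening: 0.355
```

Emit:
{"fn": "send_rows", "kwargs": {"plan": [[[0,-0.05,0],[0,0,0]],[[0,-0.15,0],[0,0,0]],[[0,-0.15,0],[0,0,0]],[[0,-0.1,0],[0,0,0]],[[0,-0.05,0],[0,0,0]],[[0,0,0],[0,0,0]],[[0,0,0],[0,0,0]]]}}

```text
time: 32.55
eef_pos: [0.3688, -0.2405, 0.1092]
tcp_rot: [-0.5, 0.5, -0.5, 0.5]
contact_force: [0.3, -0.0, -0.0]
opening: 0.358
```

Emit:
{"fn": "send_rows", "kwargs": {"plan": [[[0.07,0,0.07],[0,0,0]],[[0.15,0,0.14],[0,0,0]],[[0.19,0,0.18],[0,0,0]],[[0.2,0,0.19],[0,0,0]],[[0.2,0,0.19],[0,0,0]],[[0.19,0,0.18],[0,0,0]],[[0.17,0,0.17],[0,0,0]],[[0.11,0,0.11],[0,0,0]],[[0.05,0,0.05],[0,0,0]],[[0,0,0],[0,0,0]],[[0,0,0],[0,0,0]],[[0,0,0],[0,0,0]]]}}

```text
time: 33.75
eef_pos: [0.522, -0.3996, 0.1092]
tcp_rot: [-0.5, 0.5, -0.499, 0.5]
contact_force: [-0.3, 0.7, -0.8]
opening: 0.357
```

```bash
python3 - <<'E'
from h import *
near('y',.031,(.521,-.4),save='pics/w12.png')
E
```

```text
y [ 321.  250. 4211.] (280, 216, 82, 66) [ 0.5251 -0.395 ]
t 33.8 tcp [ 0.5221 -0.3997  0.1095] y-axis [-0.001  0.001 -1.   ] open 0.355 F [ 0.1 -0.3 -0.4]
```

View pics/w12.png

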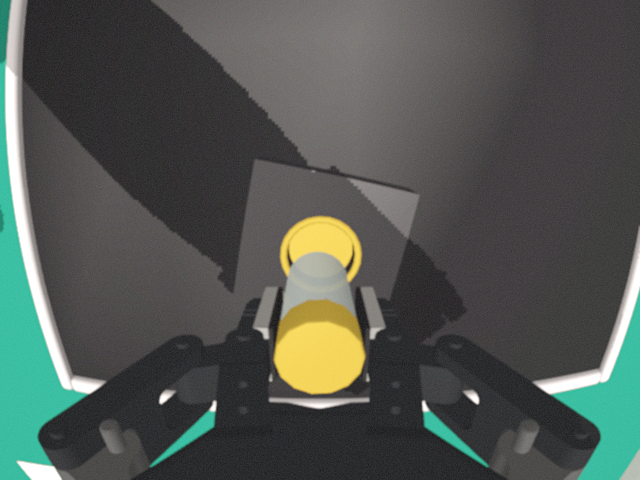

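The vial is upright over the yellow holder, with the mouth at u 280–362, its top at v 216, and block corners at (254,159) and (420,194).

```bash
python3 - <<'E'
from h import *
c=look('wrist')
for u,v in((280,254),(362,254),(321,216)): print(u,v,np.round(plane(c,u,v,.031),4))
print(square(c,(254,159),(420,194)))
E
```

```text
280 254 [ 0.501 -0.398]
362 254 [ 0.5494 -0.398 ]
321 216 [ 0.5252 -0.3751]
(array([ 0.52526582, -0.39892301]), np.float64(0.09656899335762102))
```

Emit:
{"fn": "send_rows", "kwargs": {"plan": [[[-0.005,0,0.02],[0,0,0]],[[0,0.06,0],[0,0,0]],[[0,0.08,0],[0,0,0]],[[0,0.08,0],[0,0,0]],[[0,0.06,0],[0,0,0]],[[0,0.05,0],[0,0,0]],[[0,0.03,0],[0,0,0]],[[0,0.02,0],[0,0,0]],[[0,0.01,0],[0,0,0]],[[0,0,0],[0,0,0]],[[0,0,0],[0,0,0]]]}}

```text
time: 34.95
eef_pos: [0.5253, -0.4, 0.0633]
tcp_rot: [0.5, -0.5, 0.5, -0.5]
contact_force: [0.0, -0.8, -1.2]
opening: 0.355
```

Emit:
{"fn": "send_rows", "kwargs": {"plan": [[[0,0.01,0],[0,0,0]],[[0,0.01,0],[0,0,0]],[[0,0,0],[0,0,0]],[[0,0,0],[0,0,0]]]}}

```text
time: 35.35
eef_pos: [0.5251, -0.3998, 0.0605]
tcp_rot: [-0.5, 0.5, -0.5, 0.5]
contact_force: [0.2, -0.3, -0.5]
opening: 0.355
```

Emit:
{"fn": "send_rows", "kwargs": {"plan": [[[0,0.008,0],[0,0,0]],[[0,0.005,0],[0,0,0]],[[0,0,0],[0,0,0]],[[0,0,0],[0,0,0]]]}}

```text
time: 35.75
eef_pos: [0.5252, -0.4001, 0.0597]
tcp_rot: [0.5, -0.5, 0.5, -0.5]
contact_force: [-2.3, 0.7, 4.1]
opening: 0.356
```

Floor contact. I release, then go up and back out of the cameras' way.

Emit:
{"fn": "send_rows", "kwargs": {"plan": [[[0,0,0],[0,0,0]],[[0,0,0],[0,0,0]],[[0,0,0],[0,0,0]],[[0,0,0],[0,0,0]],[[0,0,0],[0,0,0]],[[0,0,0],[0,0,0]],[[0,-0.05,0],[0,0,0]],[[0,-0.15,0],[0,0,0]],[[0,-0.3,0],[0,0,0]],[[0,-0.3,0],[0,0,0]],[[0,-0.3,0],[0,0,0]],[[0,-0.2,0],[0,0,0]]], "gripper": 0}}

```text
time: 36.95
eef_pos: [0.5261, -0.4007, 0.2208]
tcp_rot: [0.5, -0.498, 0.502, -0.5]
contact_force: [1.2, 0.0, 1.1]
opening: 0.997
```

Emit:
{"fn": "send_rows", "kwargs": {"plan": [[[-0.25,-0.05,0],[0,0,0]],[[-0.3,-0.05,0],[0,0,0]],[[-0.3,-0.05,0],[0,0,0]],[[-0.3,-0.05,0],[0,0,0]],[[-0.3,0,0],[0,0,0]],[[-0.3,0,0],[0,0,0]],[[0,0,0],[0,0,0]],[[0,0,0],[0,0,0]],[[0,0,0],[0,0,0]],[[0,0,0],[0,0,0]]]}}

```text
time: 37.95
eef_pos: [0.5252, -0.1909, 0.2394]
tcp_rot: [0.5, -0.5, 0.501, -0.5]
contact_force: [0.5, -0.1, 0.3]
opening: 1.0
```

```bash
python3 - <<'E'
from h import *
near('y',.077,(.524,-.4),'side');near('b',.089,(.652,.12),'side');near('g',.091,(.657,-.139),'side');near('r',.125,(.522,.382),'side')
near('y',.077,(.524,-.4),'scene');near('b',.089,(.652,.12),'scene');near('g',.091,(.657,-.139),'scene');near('r',.125,(.522,.382),'scene')
i=look('side')['img'];cv2.imwrite('pics/s9.png',cv2.resize(i[100:370,230:470],None,fx=2.2,fy=2.2))
E
```

```text
y [411. 323. 258.] (400, 315, 23, 16) [ 0.4941 -0.4369]
y [414. 307. 188.] (407, 299, 15, 16) [ 0.5232 -0.3989]
t 38.0 tcp [ 0.5251 -0.1909  0.2392] y-axis [ 0. -0. -1.] open 1.001 F [ 0.3 -0.5  0.2]
t 38.05 tcp [ 0.5251 -0.1908  0.239 ] y-axis [-0. -0. -1.] open 1.003 F [-0.5 -0.4  0.2]
g [410. 218. 320.] (397, 210, 27, 17) [ 0.6556 -0.1396]
t 38.1 tcp [ 0.525  -0.1907  0.2389] y-axis [-0.  0. -1.] open 1.0 F [ 0.4 -0.   0.3]
t 38.15 tcp [ 0.525  -0.1905  0.2388] y-axis [-0.  0. -1.] open 0.999 F [ 0.  -0.8  0.1]
y [205. 223. 122.] (198, 218, 14, 12) [ 0.5178 -0.4065]
t 38.2 tcp [ 0.525  -0.1904  0.2388] y-axis [-0.  0. -1.] open 1.003 F [-0.3 -0.2 -1. ]
b [378. 291. 116.] (372, 286, 14, 12) [0.6449 0.1164]
t 38.25 tcp [ 0.525  -0.1902  0.2388] y-axis [-0.  0. -1.] open 1.0 F [ 1.2  0.4 -0.4]
t 38.3 tcp [ 0.525  -0.1901  0.2388] y-axis [-0.  0. -1.] open 1.001 F [ 0.7 -0.2  0.1]
r [511. 273.  90.] (506, 268, 12, 11) [0.5147 0.3808]
t 38.35 tcp [ 0.5251 -0.19    0.2388] y-axis [-0.  0. -1.] open 1.0 F [ 0.2 -0.1  0.1]
```

View pics/s9.png

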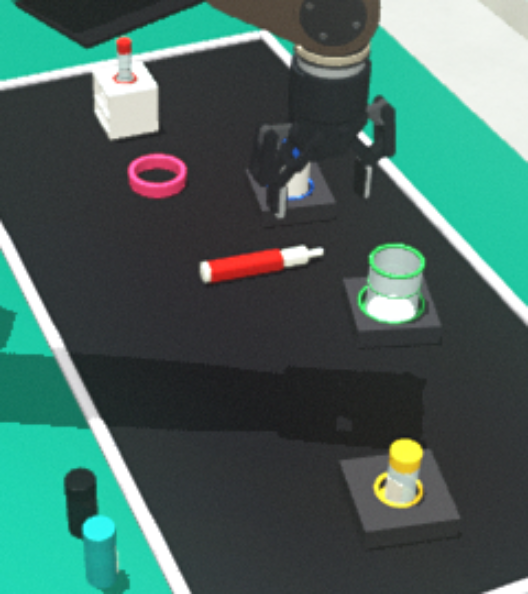

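```bash
python3 -c "
from plant import *
print(sign_off())"
```

```text
the job is handed in; nothing more can be done
None
```

I put the beaker, bottle, vial and tube in their matching holders and handed the job in at about 38 s, with the gripper open and clear. `sign_off()` gave no verdict.

**Seating:** each piece was lowered slowly until its floor pushed back with about 4–6 N, within 1 mm of the predicted height, and then released.

**Side camera, final view:**

| Piece | Measured position (x, y) | Holder (same camera) |
|---|---|---|
| Beaker | (0.656, −0.140) | (0.655, −0.139) |
| Vial | (0.523, −0.399) | (0.521, −0.399) |
| Bottle | (0.651, 0.121), checked just after placing | (0.648, 0.119) |

- **Bottle and tube:** the arm partly hid the bottle in the last side picture, so its figure is from earlier. The side camera gave no final tube reading. The last picture shows it standing through the rack's red rim, and it was lowered 0–1 mm from the rack axis.
- **Pump, tape and look-alikes:** in that picture the pump and tape roll look unmoved, and the look-alikes in view were not touched. I judged this by eye.

**Disagreement:** the scene camera put the vial, bottle and tube 4–8 mm off their holders as the wrist camera measured them. It showed a similar offset on the same pieces before I moved them, so I treated it as camera bias and relied on the wrist and side cameras. It gave no final reading for the beaker.

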